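Back the cartridge carousel up one notch

TASK

The cartridge inspection carousel was turned one station too far. With a fingertip tip its ratchet pawl up and back so that it stays up, push the wheel backward (clockwise seen from above) by one notch (it has upright pegs to push on), then tip the pawl in again so that it drops fully into the next notch. Nothing is to be gripped or picked up: leave the gas cartridges standing in their cups and do not disturb the other things on the table.

Things in the scene. Friction and masses are not known exactly. Their poses are not given: they have to be found in the camera images.
- base: fixed grey round base plate (224 mm across, 12 mm thick) of the carousel, with an outrigger that carries the pawl. Origin: on the table, under the wheel's vertical axis. Its +x axis points horizontally from the wheel's axis to the pawl, z up. It stands at a different place and yaw each time
- wheel (a joint): turn of the wheel, rad, positive = backward = clockwise from above; starts within 0.04 of 0, pawl in a notch. One notch = 0.785 (8 notches). Friction: about 2 N at a peg turns it; it stays where left. Pawl down in a notch: about 0.07 play either way; backward it stops dead on a tooth's upright face, forward the tooth's ramp raises the pawl
- pawl (a joint): angle of the pawl, rad: 0 = down, nose fully in a notch; 1.05 = tipped up and back against its stop. Top-heavy: above about 0.57 it falls back to 1.05 and stays there, below that it falls in by its own weight. If it lands on a tooth it rests above 0.06, up to about 0.4. Tipping takes about 1 N at the knob
- wheel_centre (a point): centre of the grey wheel's upper face, 42 mm above the table, on the axis. Disc 240 mm across, 12 mm thick. At its rim, 100 to 118 mm out, 8 saw teeth reach 57 mm above the table. Eight black cups (32 mm across, 27 mm bore, 20 mm high) stand 48 mm from the axis; four hold cartridges. Hub cap 32 mm across, 16 mm high
- pawl_knob (a point): centre of the 20 mm steel ball ending the pawl's thumb lever (9 mm rod, 45 mm from hinge to ball). Pawl down: 123 mm from the wheel's axis, 108 mm above the table, leaning toward the wheel; push it outward (base +x) to tip the pawl up. Pawl up: about 168 mm out, 99 mm high; push it inward (base -x) to tip the pawl in
- pawl_hinge (a point): middle of the pawl's hinge pin: 138 mm from the wheel's axis, 66 mm above the table, pin parallel to the base's y axis, held between two cheeks (34 mm over their outsides, 128 to 152 mm out, up to 76 mm high)
- pawl_nose (a point): middle of the underside of the pawl's nose (9 mm along the radius, 12 mm wide), which drops into the notches; pawl down: 107.5 mm from the wheel's axis, 42.5 mm above the table. Pawl up: the nose and its bar stand 98 to 130 mm out and up to 99 mm above the table, on the wheel's side of the lever
- peg0 (a point): centre of the top of an upright steel peg fixed on the wheel, for pushing it round: 12 mm diameter, 60 mm tall, top 102 mm above the table, 86 mm from the wheel's axis. Four pegs at 90 degrees; with wheel at 0 this one stands 22.5 degrees counterclockwise (from above) of the base's +x
- peg1 (a point): centre of the top of an upright steel peg fixed on the wheel, for pushing it round: 12 mm diameter, 60 mm tall, top 102 mm above the table, 86 mm from the wheel's axis. Four pegs at 90 degrees; with wheel at 0 this one stands 112.5 degrees counterclockwise (from above) of the base's +x
- peg2 (a point): centre of the top of an upright steel peg fixed on the wheel, for pushing it round: 12 mm diameter, 60 mm tall, top 102 mm above the table, 86 mm from the wheel's axis. Four pegs at 90 degrees; with wheel at 0 this one stands 202.5 degrees counterclockwise (from above) of the base's +x
- peg3 (a point): centre of the top of an upright steel peg fixed on the wheel, for pushing it round: 12 mm diameter, 60 mm tall, top 102 mm above the table, 86 mm from the wheel's axis. Four pegs at 90 degrees; with wheel at 0 this one stands 292.5 degrees counterclockwise (from above) of the base's +x
- cartridge0: steel gas cartridge standing loose in a cup of the wheel: 22 mm diameter, 70 mm tall with a narrow neck, 50 to 100 g, its top 113 mm above the table. Origin: centre of its underside. Only rides along; not to be lifted or tipped
- cartridge1: steel gas cartridge standing loose in a cup of the wheel: 22 mm diameter, 70 mm tall with a narrow neck, 50 to 100 g, its top 113 mm above the table. Origin: centre of its underside. Only rides along; not to be lifted or tipped
- cartridge2: steel gas cartridge standing loose in a cup of the wheel: 22 mm diameter, 70 mm tall with a narrow neck, 50 to 100 g, its top 113 mm above the table. Origin: centre of its underside. Only rides along; not to be lifted or tipped
- cartridge3: steel gas cartridge standing loose in a cup of the wheel: 22 mm diameter, 70 mm tall with a narrow neck, 50 to 100 g, its top 113 mm above the table. Origin: centre of its underside. Only rides along; not to be lifted or tipped
- weight: bystander: brass weight, 36 mm diameter, 36 mm tall, on the table beside the base. Origin: centre of its underside
- case: bystander: olive hard case, 150 x 100 x 55 mm. Origin: centre of its underside
- logbook: bystander: black logbook, 230 x 170 x 20 mm. Origin: centre of its underside
- jar: bystander: jar, 60 mm diameter, 75 mm tall. Origin: centre of its underside
- driver: bystander: screwdriver lying on the table. Origin: on its underside, along its length x
- torch: bystander: black torch lying on the table, 146 mm long, 43 mm head. Origin: on its underside near mid-length, x along it

How it is judged:
By the outcome, as a careful person would: the job done as asked, in the order asked, and still so for the second after the job is handed in, with the robot touching nothing.
It also fails if it takes over 61 s, if anything falls off the work surface, if the arm or the gripper's body presses on something with over 40 N, if the wrist force passes 120 N, or if a joint passes its speed limit or range.

ROBOT

A 6-joint arm with a two-finger parallel gripper is mounted at the origin on the work surface. World frame = base frame: x ahead of the robot, y to its left, z up, the work surface at z = 0. Lengths are in m, angles in rad, forces in N, time in s.
With the tool pointing down it reaches from about 0.325 to 0.925 m from the base axis. Payload 3.1 kg.
Tool frame: the origin (TCP) lies at the very end of the fingers, on their centre line; the grasp point (between the pads) lies 19 mm behind it; y points along the fingers, z is the direction in which the jaws open and shut, and the axes are right-handed (so a half turn about y gives the same grasp; the last joint's range is limited). The gripper opens to 85 mm and grips with 20 to 120 N. Pads are 22 mm wide; open, the fingers measure 114 mm over their backs; the gripper's body (76 mm by 85 mm) begins 54 mm behind the grasp point. The pads swing forward as they close: fully open they stand 13 mm farther back than shut.
Start: joints at [-1.31, 0.217, 1.613, -0, 1.311, -0.112], TCP at [0.228, -0.582, 0.231] pointing down, gripper open.
Joint ranges: [-2.75, 2.75], [-0.78, 2.1], [0.31, 2.55], [-1.13, 4.27], [0.13, 2.63], [-2.58, 2.58]. Speed limits (rad/s): [2.79, 2.79, 3.14, 3.14, 3.14, 3.14].

INTERFACE

Orientations are given as a 3x3 rotation matrix whose columns are the frame's x, y, z axes.
In Python, from workcell import robot gives the robot as it stands. The module is installed in compiled form; this text tells all that it offers.
- The arm moves only by the tool carry_out, never from a script. Its argument "commands" is a list of rows, each an object of numbers: "tx", "ty", "tz": the shift along the tool's x, y, z in cm; "spin": the turn about the tool's y in degrees. A call has 1 to 12 rows; each row shifts and turns the commanded pose from where the row before left it, along the tool's axes as they then stand; what a row does not reach is not made up. A row lasts 1/12 s, in which the tool goes at most 41.7 mm and 7.16 degrees, less where a joint would pass 70% of its speed; a pose out of reach is approached as far as the arm can. A call is refused whole if a number of a shift passes 4.17 or a number of a turn 7.16, either way. A call with a gripper value outside its range is refused whole. "fingers" is the closure, from -1 (fully open) to 1 (shut), set as the call begins (left out, the last holds). The fingers move at their own pace and stop on an object; the grip force is fixed at half the most. Time passes only in rows, so rows that do not move let the fingers close. It gives the time, the measured TCP pose, the force and the opening at its end, in the units of the state.
- robot.sense(): the state, without advancing time (a new reading comes with each control period).
- robot.snapshot(name): name is "scene" or "side" or "wrist"; returns a dict with "pixels" (480x640x3 uint8, blue, green, red), "camera_matrix" (3x3 intrinsics, pixels), "distortion" ([k1, k2, p1, p2, k3] as OpenCV has them; the pictures are not rectified), "R" (3x3) and "t" (3): a world point X has camera coordinates R X + t. Camera axes: x right, y down, z forward; pixel columns grow to the right and rows downward; lengths in m; the calibration is good to about 2 mm. A picture is of the moment at which its call begins. There is no depth.
- robot.job_done(): hands the job in, once; it reports no verdict.
Trained networks look in the newest picture that a camera, given by its name, has taken for a name from the list of things; names that differ only in an ending like _2 or _b are one class to them, and where a whole thing is asked for, a point or a joint stands for the part that bears it (a point fixed in the world has none). Each returns a list of dicts, best first, with "confidence" (0 to 1); they miss things now and then, are a little off and sometimes report something else, mostly with a low value. They report only what shows in the picture. A call takes as long as a camera call.
- robot.spot_in(camera, name): "rect" ([left, top, right, bottom] in pixels, round what is visible of it).
- robot.outline_of(camera, name): "region" (480x640 bool, what is visible of it) and "rect" ([left, top, right, bottom] in pixels, round what is visible of it).
- robot.place_of(camera, name): "position" ([column, row] in pixels: a listed point, or the origin of a listed thing).
The state is a dict: "time": time; "qpos": joint angles; "dq": joint speeds; "joint_efforts": joint torques, N m; "position": TCP position; "tool_rot": TCP orientation; "ft_force": force on the tool from outside, world axes, zero at the start; "wrist_torque": the same for the moment, N m; "opening": finger opening in m.
Only numpy, scipy, OpenCV 4.12 (cv2) and the standard library are available. Lean on these libraries where they do the work, as an engineer would, in place of code of your own. Each camera call takes 0.05 s, during which the arm holds its last target.

## Working session

There is one attempt and no reset: what is moved stays moved. The work goes in short steps, Python scripts to look and compute and a tool call to move; the robot and the scene stay as the last step left them, time stands still between calls to the robot, and variables do not carry over. Pictures are saved under pics/ and viewed, and the job is handed in when it is done.

Besides the shell and the picture viewer there is one more tool, called after ">>>" in YAML: its name, and indented under it one key for each argument. carry_out: Moves the arm, as the interface text tells. Its arguments: {"type":"object","properties":{"commands":{"type":"array"},"fingers":{"type":"number"}},"required":["commands"]}

```bash
mkdir -p pics; ls
cat > h.py <<'E'
import numpy as np, cv2
from workcell import robot
def snap(c,name=None):
    s=robot.snapshot(c)
    if name: cv2.imwrite('pics/'+name+'.png',s['pixels'])
    return s
def ray(s,px):
    K=np.array(s['camera_matrix']);D=np.array(s['distortion'])
    u=cv2.undistortPoints(np.array([[px]],float),K,D)[0,0]
    R=np.array(s['R']);t=np.array(s['t'])
    d=R.T@np.array([u[0],u[1],1]);return -R.T@t,d
def atz(s,px,z):
    o,d=ray(s,px);return o+d*(z-o[2])/d[2]
def proj(s,X):
    R=np.array(s['R']);r,_=cv2.Rodrigues(R)
    return cv2.projectPoints(np.array(X,float).reshape(-1,3),r,np.array(s['t'],float),np.array(s['camera_matrix']),np.array(s['distortion']))[0][:,0]
E
python3 - <<'E'
from h import *
print({k:np.round(v,3).tolist() for k,v in robot.sense().items()})
Z=dict(wheel_centre=.042,pawl_knob=.108,pawl_hinge=.066,pawl_nose=.0425,peg0=.102,peg1=.102,peg2=.102,peg3=.102,base=0,cartridge0=.043,weight=0,jar=0,case=0,torch=0,driver=0,logbook=0)
for c in['scene','side','wrist']:
    s=snap(c,c+'0'); print(c,'cam at',np.round(-np.array(s['R']).T@s['t'],3))
    for n,z in Z.items():
        for r in robot.place_of(c,n)[:4 if 'cart' in n or 'peg' in n else 1]:
            print(n,np.round(r['position']),round(r['confidence'],2),np.round(atz(s,r['position'],z),3))
E
```

```text
pics
{'time': 0.0, 'qpos': [-1.31, 0.218, 1.615, 0.0, 1.311, -0.112], 'dq': [0.0, -0.0, 0.001, -0.001, 0.0, -0.001], 'joint_efforts': [-0.001, -39.685, -30.385, -0.0, 0.01, 0.0], 'position': [0.227, -0.581, 0.23], 'tool_rot': [[-0.931, -0.001, 0.364], [-0.364, 0.002, -0.931], [-0.0, -1.0, -0.002]], 'ft_force': [-0.432, -0.242, 0.347], 'wrist_torque': [0.004, 0.014, -0.017], 'opening': 0.085}
scene cam at [ 1.047 -0.785  0.686]
wheel_centre [289. 253.] 0.63 [ 0.516 -0.007  0.042]
pawl_knob [342. 231.] 0.53 [0.622 0.051 0.108]
pawl_hinge [305. 244.] 0.73 [0.546 0.014 0.066]
pawl_nose [337. 257.] 0.73 [0.617 0.039 0.042]
peg0 [252. 236.] 0.79 [ 0.46  -0.069  0.102]
peg0 [284. 212.] 0.76 [0.459 0.056 0.102]
peg0 [296. 251.] 0.73 [ 0.575 -0.066  0.102]
peg0 [424. 266.] 0.69 [0.824 0.029 0.102]
peg1 [252. 236.] 0.79 [ 0.46  -0.069  0.102]
peg1 [284. 212.] 0.76 [0.459 0.056 0.102]
peg1 [296. 251.] 0.73 [ 0.575 -0.066  0.102]
peg1 [424. 266.] 0.69 [0.824 0.029 0.102]
peg2 [252. 236.] 0.79 [ 0.46  -0.069  0.102]
peg2 [284. 212.] 0.76 [0.459 0.056 0.102]
peg2 [296. 251.] 0.73 [ 0.575 -0.066  0
[... 1501 characters left out ...]
4 [ 0.582 -0.068  0.102]
peg3 [375. 227.] 0.82 [ 0.466 -0.075  0.102]
peg3 [326. 256.] 0.75 [0.579 0.059 0.102]
peg3 [374. 265.] 0.67 [0.452 0.062 0.102]
base [354. 265.] 0.79 [ 0.508 -0.011  0.   ]
cartridge0 [365. 251.] 0.56 [ 0.483 -0.032  0.043]
cartridge0 [347. 240.] 0.48 [ 0.538 -0.06   0.043]
cartridge0 [367. 263.] 0.46 [0.472 0.011 0.043]
cartridge0 [340. 270.] 0.43 [0.539 0.048 0.043]
weight [307. 235.] 0.55 [ 0.662 -0.093  0.   ]
jar [242. 301.] 0.57 [0.783 0.176 0.   ]
case [327. 397.] 0.69 [0.509 0.4   0.   ]
torch [265. 381.] 0.91 [0.664 0.39  0.   ]
driver [264. 236.] 0.91 [ 0.786 -0.065  0.   ]
logbook [355. 165.] 0.67 [ 0.569 -0.443  0.   ]
wrist cam at [ 0.298 -0.555  0.374]
```

Run:
```python
from h import *
for c,b in(('scene',(190,150,460,350)),('side',(230,180,430,330))):
    i=cv2.imread(f'pics/{c}0.png')[b[1]:b[3],b[0]:b[2]]
    f=800/i.shape[1]; f=min(f,600/i.shape[0])
    cv2.imwrite(f'pics/{c}0z.png',cv2.resize(i,None,fx=f,fy=f,interpolation=cv2.INTER_CUBIC))
```

```text
(no output)
```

View pics/scene0z.png

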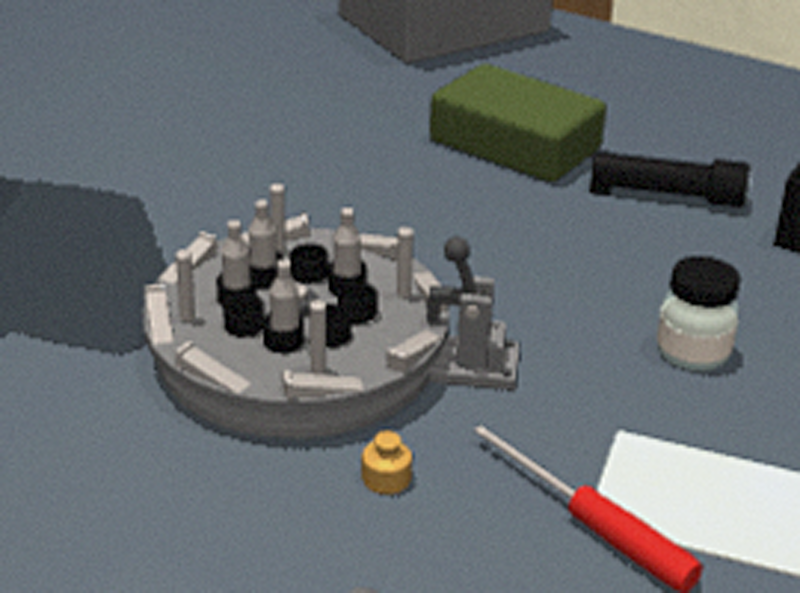

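View pics/side0z.png

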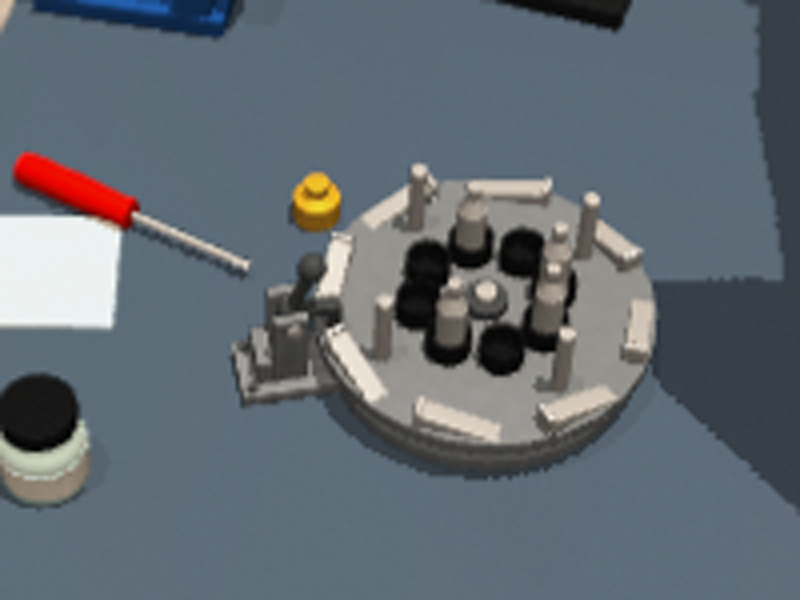

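View pics/scene0.png

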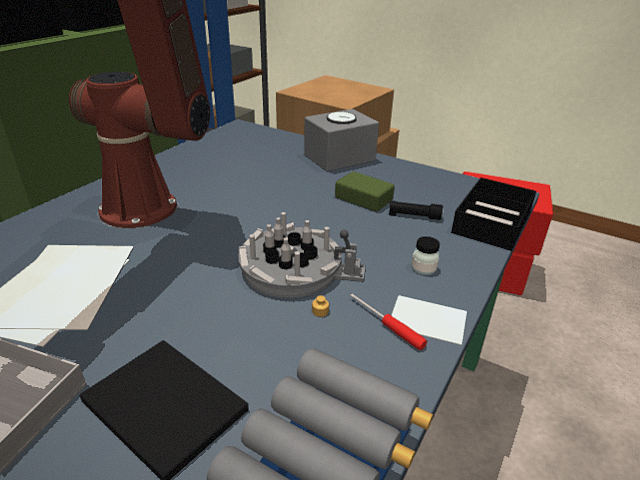

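```bash
cat > fit.py <<'E'
from h import *
from scipy.optimize import least_squares
def fit(cams=('scene','side'),pawl_up=False,tag=None,w0=0,x0=(.519,-.005,.43),verbose=True):
    obs=[];S={}
    for c in cams:
        s=snap(c,tag and c+tag);S[c]=s
        for r in robot.place_of(c,'peg0')[:6]: obs.append((c,'peg',r['position'],r['confidence']))
        for n in('wheel_centre','pawl_knob','pawl_nose','pawl_hinge','base'):
            for r in robot.place_of(c,n)[:1]: obs.append((c,n,r['position'],r['confidence']))
    def model(p,n):
        x,y,a,w=p[:4]
        if n=='peg':
            return [(x+.086*np.cos(a+k),y+.086*np.sin(a+k),.102) for k in np.radians(22.5)-w+np.arange(4)*np.pi/2]
        r,z=dict(wheel_centre=(0,.042),base=(0,0),pawl_hinge=(.138,.066),pawl_knob=(.168,.099) if pawl_up else (.123,.108),pawl_nose=(.1075,.0425))[n]
        return [(x+r*np.cos(a),y+r*np.sin(a),z)]
    def res(p):
        o=[]
        for c,n,q,_ in obs:
            if n=='pawl_nose' and pawl_up: continue
            d=proj(S[c],model(p,n))-q; k=np.argmin((d**2).sum(1)); o+=list(d[k])
        return np.array(o)
    f=least_squares(res,[*x0,w0],loss='soft_l1',f_scale=1.5,x_scale=[.01,.01,.1,.1])
    if verbose:
        print('fit x,y,yaw,wheel',np.round(f.x,4),'cost',round(f.cost,2))
        r=res(f.x).reshape(-1,2);j=0
        for c,n,q,cf in obs:
            if n=='pawl_nose' and pawl_up: continue
            print(c,n,np.round(q),round(cf,2),np.round(r[j],1));j+=1
    return f.x,S
if __name__=='__main__':
    fit()
E
python3 fit.py
```

```text
fit x,y,yaw,wheel [ 0.5178 -0.0044  0.3723 -0.0434] cost 63.95
scene peg [253. 238.] 0.86 [-0.5 -2.5]
scene peg [295. 251.] 0.85 [4.3 0.3]
scene peg [328. 230.] 0.81 [-1.  -4.2]
scene wheel_centre [291. 254.] 0.6 [-0.7 -1.3]
scene pawl_knob [342. 232.] 0.54 [2.8 2.5]
scene pawl_nose [336. 258.] 0.79 [-0.4 -0.7]
scene pawl_hinge [348. 252.] 0.63 [ 1.6 -1.5]
scene base [289. 266.] 0.81 [1.9 1.2]
side peg [374. 264.] 0.82 [-1.1 -1.2]
side peg [372. 229.] 0.74 [4.8 0.4]
side peg [325. 258.] 0.58 [ 1.9 -1.8]
side peg [332. 221.] 0.56 [1.8 1.7]
side peg [314. 259.] 0.27 [13.1 -3.3]
side wheel_centre [352. 256.] 0.56 [-1.1  0.1]
side pawl_knob [308. 247.] 0.52 [-0.8 -0.5]
side pawl_nose [311. 259.] 0.61 [2.4 1.9]
side pawl_hinge [302. 260.] 0.72 [-0.2 -2.6]
side base [353. 267.] 0.75 [-2.9 -1.2]
```

```bash
cat > fit2.py <<'E'
from h import *
from scipy.optimize import least_squares
S={c:robot.snapshot(c) for c in('scene','side')}
sc=lambda p:((np.array(p)+.5)/(800/270)-.5+[190,150]); sd=lambda p:((np.array(p)+.5)/4-.5+[230,180])
O=[('scene','p',sc(p)) for p in((184,255),(277,189),(405,233),(318,306))]+[('side','p',sd(p)) for p in((419,170),(591,198),(385,300),(568,332))]
O+=[('scene','k',sc((457,249))),('side','k',sd((312,266))),('side','h',sd((487,287)))]
def M(p,n):
    x,y,a,w=p
    if n=='p': return [(x+.086*np.cos(a+k),y+.086*np.sin(a+k),.102) for k in np.radians(22.5)-w+np.arange(4)*np.pi/2]
    r,z=(.123,.108) if n=='k' else (0,.058)
    return [(x+r*np.cos(a),y+r*np.sin(a),z)]
def res(p):
    o=[]
    for c,n,q in O:
        d=proj(S[c],M(p,n))-q; o+=list(d[np.argmin((d**2).sum(1))])
    return np.array(o)
f=least_squares(res,[.518,-.004,.4,0]);print(np.round(f.x,4));print(np.round(res(f.x).reshape(-1,2),1).tolist())
E
python3 fit2.py
```

```text
[ 0.5193 -0.0084  0.4073  0.0258]
[[-0.3, -0.3], [-0.1, -0.6], [0.3, -0.7], [0.1, -0.4], [0.1, -0.5], [0.2, -0.4], [0.0, -0.4], [-0.2, -0.5], [0.3, 0.4], [0.1, 0.3], [-0.1, 0.3]]
```

```bash
cat > go.py <<'E'
import sys
from h import *
C=np.array([.5193,-.0084]);A=.4073
B=np.array([[np.cos(A),-np.sin(A)],[np.sin(A),np.cos(A)]])
def show():
    s=robot.sense();p=np.array(s['position'])
    print('t',round(s['time'],2),'base mm',np.round(np.r_[(B.T@(p[:2]-C)),p[2]]*1e3,1),'F',np.round(s['ft_force'],1),'open',round(s['opening'],4))
    return s
def to(bx,by,z):
    s=show();R=np.array(s['tool_rot']);p=np.array(s['position'])
    w=np.r_[C+B@[bx/1e3,by/1e3],z/1e3]
    print('shift cm',np.round(R.T@(w-p)*100,2), 'yaw err deg',round(np.degrees(np.arctan2(-R[1,0],-R[0,0])-A),2), 'tilt',np.round(R[2],3))
if __name__=='__main__': to(*map(float,sys.argv[1:4]))
E
python3 go.py 92 0 200
```

```text
t 3.35 base mm [-495.  -411.2  231.3] F [-0.7 -0.1  0.3] open 0.0856
shift cm [-57.25   3.13 -43.12] yaw err deg -1.98 tilt [-0. -1.  0.]
```

>>> carry_out:
  commands:
    - {"tx":-2.8,"tz":-2.1,"spin":-2.0}
    - {"tx":-2.8,"tz":-2.1}
    - {"tx":-2.8,"tz":-2.1}
    - {"tx":-2.8,"tz":-2.1}
    - {"tx":-2.8,"tz":-2.1}
    - {"tx":-2.8,"tz":-2.1}
    - {"tx":-2.8,"tz":-2.1}
    - {"tx":-2.8,"tz":-2.1}
    - {"tx":-2.8,"tz":-2.1}
    - {"tx":-2.8,"tz":-2.1}
    - {"tx":-2.8,"tz":-2.1}
    - {"tx":-2.8,"tz":-2.1}
  fingers: 1

```text
invalid input at $.commands[0]: expected keys tx, ty, tz, spin
```

```bash
python3 go.py 90 0 200
```

```text
t 3.35 base mm [-495.  -411.2  231.3] F [-0.7 -0.1  0.3] open 0.0856
shift cm [-57.05   3.13 -43.12] yaw err deg -1.98 tilt [-0. -1.  0.]
```

All keys needed.

>>> carry_out:
  commands:
    - {"tx":-2.8,"ty":0,"tz":-2.1,"spin":-2}
    - {"tx":-2.8,"ty":0,"tz":-2.1,"spin":0}
    - {"tx":-2.8,"ty":0,"tz":-2.1,"spin":0}
    - {"tx":-2.8,"ty":0,"tz":-2.1,"spin":0}
    - {"tx":-2.8,"ty":0,"tz":-2.1,"spin":0}
    - {"tx":-2.8,"ty":0,"tz":-2.1,"spin":0}
    - {"tx":-2.8,"ty":0,"tz":-2.1,"spin":0}
    - {"tx":-2.8,"ty":0,"tz":-2.1,"spin":0}
    - {"tx":-2.8,"ty":0,"tz":-2.1,"spin":0}
    - {"tx":-2.8,"ty":0,"tz":-2.1,"spin":0}
    - {"tx":-2.8,"ty":0,"tz":-2.1,"spin":0}
    - {"tx":-2.8,"ty":0,"tz":-2.1,"spin":0}
  fingers: 1

```text
time: 4.35
position: [0.4379, -0.2166, 0.2316]
tool_rot: [[-0.918, 0.001, 0.396], [-0.396, -0.0, -0.918], [-0.0, -1.0, 0.001]]
ft_force: [0.5, 0.2, 0.0]
opening: -0.0001
```

```bash
python3 go.py 90 0 200
```

```text
t 4.35 base mm [-157.2 -158.9  231.6] F [0.5 0.2 0. ] open -0.0001
shift cm [-24.73   3.16 -15.89] yaw err deg 0.01 tilt [-0.    -1.     0.001]
```

>>> carry_out:
  commands:
    - {"tx":-2.4,"ty":0,"tz":-1.6,"spin":0}
    - {"tx":-2.4,"ty":0,"tz":-1.6,"spin":0}
    - {"tx":-2.4,"ty":0,"tz":-1.6,"spin":0}
    - {"tx":-2.4,"ty":0,"tz":-1.6,"spin":0}
    - {"tx":-2.4,"ty":0,"tz":-1.6,"spin":0}
    - {"tx":-2.4,"ty":0,"tz":-1.6,"spin":0}
    - {"tx":-2.4,"ty":0,"tz":-1.6,"spin":0}
    - {"tx":-2.4,"ty":0,"tz":-1.6,"spin":0}
    - {"tx":-2.4,"ty":1.5,"tz":-1.6,"spin":0}
    - {"tx":-2.4,"ty":1.5,"tz":-1.6,"spin":0}
    - {"tx":0,"ty":1.5,"tz":0,"spin":0}
    - {"tx":0,"ty":0,"tz":0,"spin":0}

```text
time: 5.35
position: [0.5922, 0.0255, 0.1825]
tool_rot: [[-0.917, -0.007, 0.399], [-0.399, 0.0, -0.917], [0.006, -1.0, -0.003]]
ft_force: [-1.0, -0.4, -1.0]
opening: -0.0001
```

```bash
cat > pic.py <<'E'
import sys
from h import *
t=sys.argv[1]
for c,b in(('scene',(190,150,460,350)),('side',(230,180,430,330))):
    i=snap(c)['pixels'][b[1]:b[3],b[0]:b[2]]
    f=min(800/i.shape[1],600/i.shape[0])
    cv2.imwrite(f'pics/{c}{t}.png',cv2.resize(i,None,fx=f,fy=f,interpolation=cv2.INTER_CUBIC))
E
python3 go.py 90 0 104; python3 pic.py 1
```

```text
t 5.35 base mm [ 80.4   2.3 182.5] F [-1.  -0.4 -1. ] open -0.0001
shift cm [-1.01  7.84  0.25] yaw err deg 0.17 tilt [ 0.006 -1.    -0.003]
```

View pics/scene1.png

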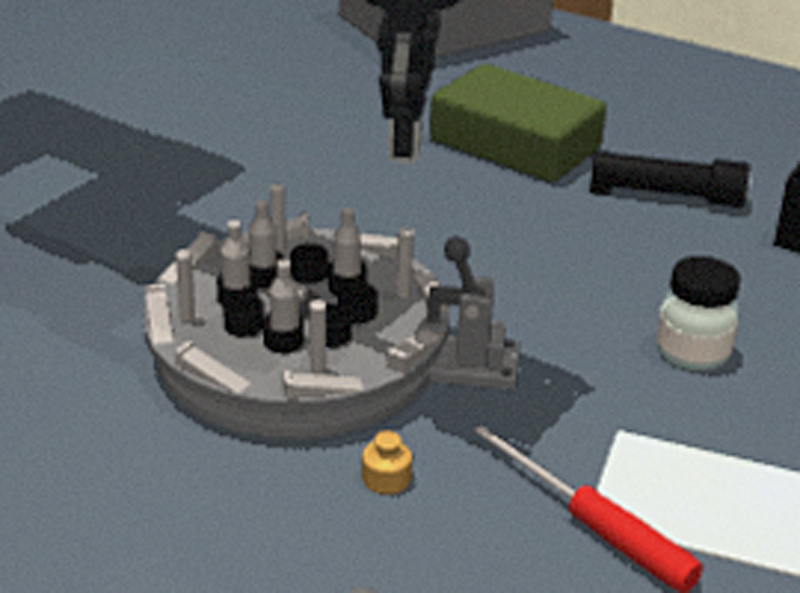

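View pics/side1.png

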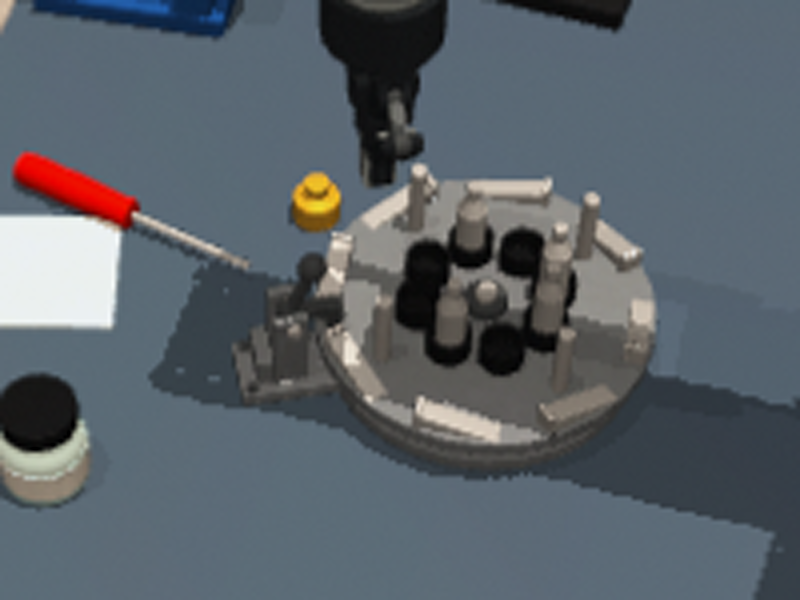

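Run:
```python
from h import *
import go
go.to(90,0,104)
p=np.array(robot.sense()['position'])
for c,f,o in(('scene',800/270,(190,150)),('side',4,(230,180))):
    s=snap(c);print(c,np.round((proj(s,p)[0]-o+.5)*f-.5))
```

```text
t 5.45 base mm [ 80.8   0.3 185.5] F [ 0.3 -0.2  0.7] open 0.0004
shift cm [-0.93  8.15  0.04] yaw err deg 0.05 tilt [ 0.002 -1.    -0.001]
scene [405. 154.]
side [378. 179.]
```

>>> carry_out:
  commands:
    - {"tx":-1.0,"ty":0,"tz":0,"spin":0}
    - {"tx":0,"ty":1.4,"tz":0,"spin":0}
    - {"tx":0,"ty":1.4,"tz":0,"spin":0}
    - {"tx":0,"ty":1.4,"tz":0,"spin":0}
    - {"tx":0,"ty":1.4,"tz":0,"spin":0}
    - {"tx":0,"ty":1.4,"tz":0,"spin":0}
    - {"tx":0,"ty":1.1,"tz":0,"spin":0}
    - {"tx":0,"ty":0,"tz":0,"spin":0}
    - {"tx":0,"ty":0,"tz":0,"spin":0}

```text
time: 6.3
position: [0.6031, 0.0278, 0.1048]
tool_rot: [[-0.918, -0.001, 0.396], [-0.396, 0.0, -0.918], [0.001, -1.0, -0.001]]
ft_force: [0.8, -0.3, 0.5]
opening: 0.0004
```

```bash
python3 go.py 140 0 104; python3 pic.py 2
```

```text
t 6.3 base mm [ 91.2   0.  104.8] F [ 0.8 -0.3  0.5] open 0.0004
shift cm [-4.88  0.07  0.  ] yaw err deg 0.0 tilt [ 0.001 -1.    -0.001]
```

View pics/scene2.png

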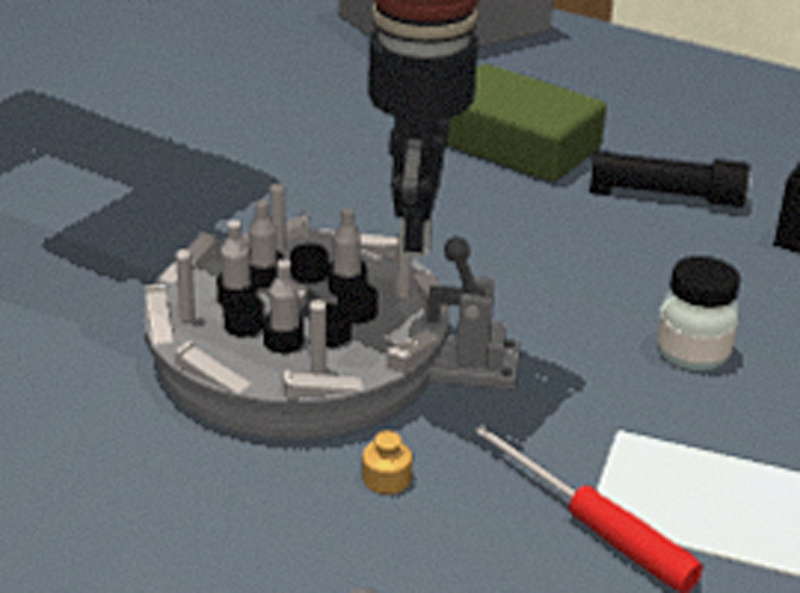

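View pics/side2.png

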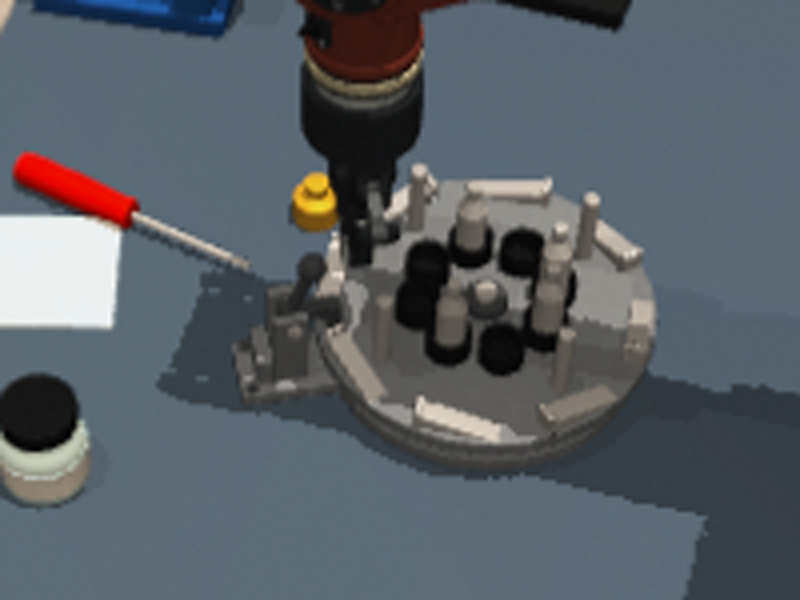

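>>> carry_out:
  commands:
    - {"tx":-0.4,"ty":0,"tz":0,"spin":0}
    - {"tx":-0.4,"ty":0,"tz":0,"spin":0}
    - {"tx":-0.4,"ty":0,"tz":0,"spin":0}
    - {"tx":-0.4,"ty":0,"tz":0,"spin":0}
    - {"tx":-0.4,"ty":0,"tz":0,"spin":0}
    - {"tx":-0.4,"ty":0,"tz":0,"spin":0}
    - {"tx":-0.4,"ty":0,"tz":0,"spin":0}
    - {"tx":-0.4,"ty":0,"tz":0,"spin":0}
    - {"tx":-0.4,"ty":0,"tz":0,"spin":0}
    - {"tx":-0.4,"ty":0,"tz":0,"spin":0}
    - {"tx":-0.3,"ty":0,"tz":0,"spin":0}
    - {"tx":0,"ty":0,"tz":0,"spin":0}

```text
time: 7.4
position: [0.6435, 0.0452, 0.1054]
tool_rot: [[-0.918, 0.001, 0.397], [-0.397, 0.0, -0.918], [-0.001, -1.0, 0.0]]
ft_force: [-1.3, 0.1, 0.2]
opening: 0.0003
```

```bash
python3 go.py 90 0 104; python3 pic.py 3
```

```text
t 7.4 base mm [135.3  -0.  105.4] F [-1.3  0.1  0.2] open 0.0003
shift cm [ 4.53  0.13 -0.  ] yaw err deg 0.04 tilt [-0.001 -1.     0.   ]
```

View pics/scene3.png

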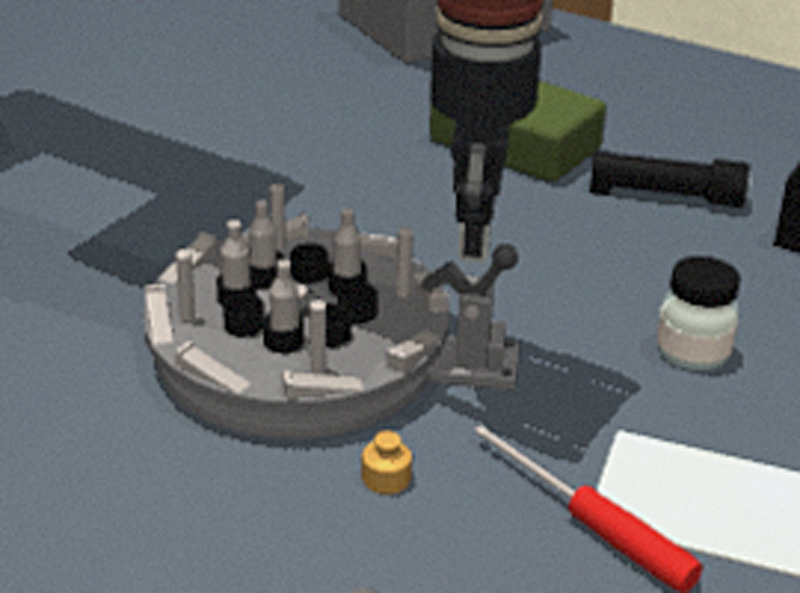

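View pics/side3.png

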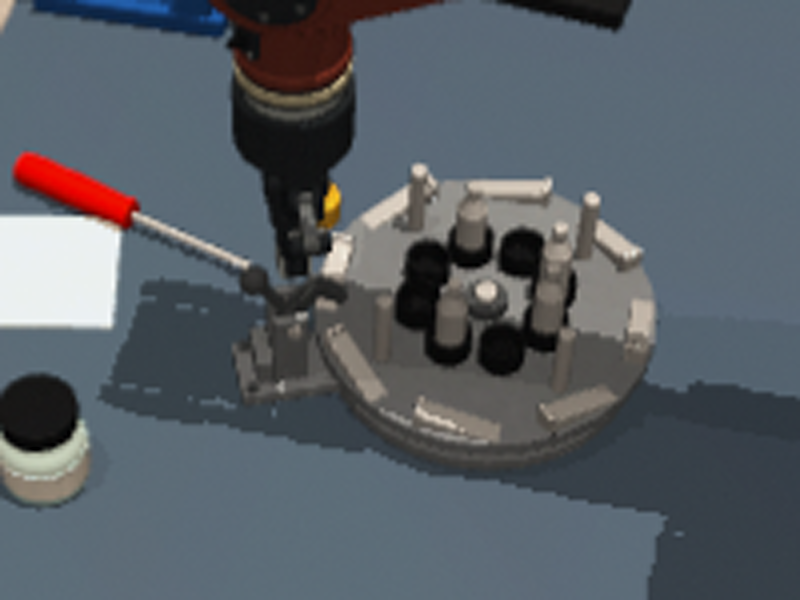

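>>> carry_out:
  commands:
    - {"tx":0,"ty":-1.5,"tz":0,"spin":0}
    - {"tx":0,"ty":-1.5,"tz":0,"spin":0}
    - {"tx":0,"ty":-1.5,"tz":0,"spin":0}
    - {"tx":1.2,"ty":0,"tz":1.4,"spin":0}
    - {"tx":1.2,"ty":0,"tz":1.4,"spin":0}
    - {"tx":1.2,"ty":0,"tz":1.4,"spin":0}
    - {"tx":1.2,"ty":0,"tz":1.4,"spin":0}
    - {"tx":1.2,"ty":0,"tz":1.4,"spin":0}
    - {"tx":1.2,"ty":0,"tz":1.4,"spin":0}
    - {"tx":0,"ty":0,"tz":0,"spin":0}
    - {"tx":0,"ty":0,"tz":0,"spin":0}

```text
time: 8.42
position: [0.6097, -0.0614, 0.1503]
tool_rot: [[-0.919, -0.0, 0.395], [-0.395, 0.0, -0.919], [-0.0, -1.0, -0.0]]
ft_force: [-0.2, 0.2, -0.4]
opening: -0.0001
```

```bash
python3 go.py 60 -83 82; python3 pic.py 4
```

```text
t 8.42 base mm [ 62.  -84.5 150.3] F [-0.2  0.2 -0.4] open -0.0001
shift cm [ 0.2   6.83 -0.14] yaw err deg -0.09 tilt [-0. -1. -0.]
```

View pics/scene4.png

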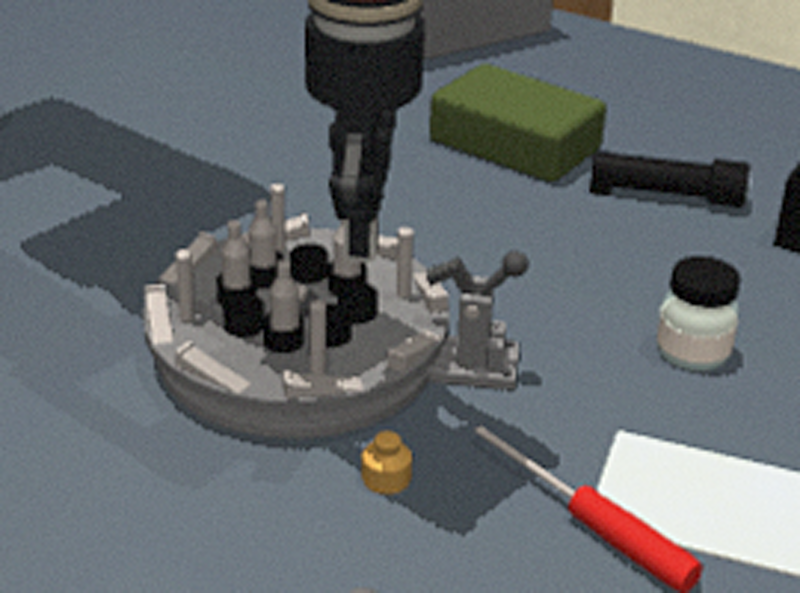

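View pics/side4.png

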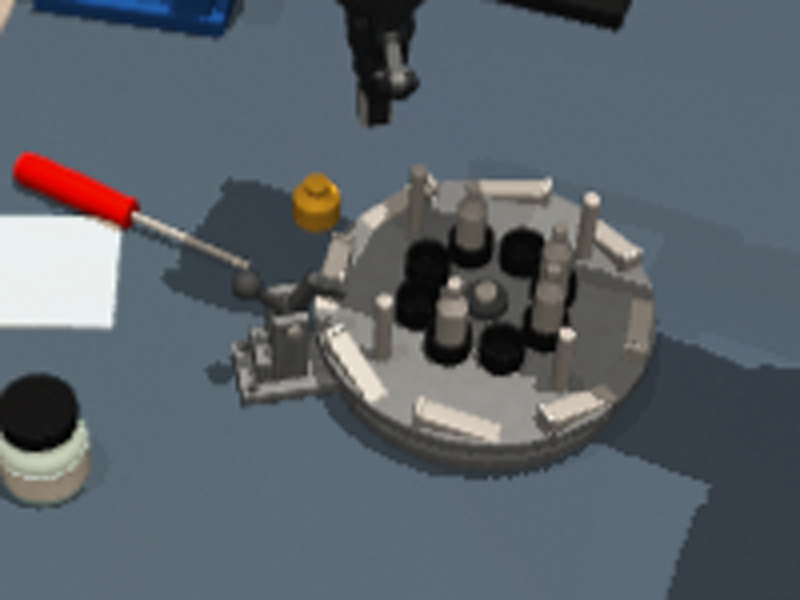

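>>> carry_out:
  commands:
    - {"tx":0.2,"ty":1.4,"tz":0,"spin":0}
    - {"tx":0,"ty":1.4,"tz":0,"spin":0}
    - {"tx":0,"ty":1.4,"tz":0,"spin":0}
    - {"tx":0,"ty":1.4,"tz":0,"spin":0}
    - {"tx":0,"ty":1.2,"tz":0,"spin":0}
    - {"tx":0,"ty":0,"tz":0,"spin":0}
    - {"tx":0,"ty":0,"tz":0,"spin":0}

```text
time: 9.1
position: [0.607, -0.0611, 0.0805]
tool_rot: [[-0.918, -0.003, 0.397], [-0.397, 0.001, -0.918], [0.003, -1.0, -0.002]]
ft_force: [0.3, 0.6, -0.2]
opening: 0.0
```

```bash
python3 go.py -10 -84 82; python3 pic.py 5
```

```text
t 9.1 base mm [ 59.7 -83.1  80.5] F [ 0.3  0.6 -0.2] open 0.0
shift cm [ 6.97 -0.13  0.08] yaw err deg 0.03 tilt [ 0.003 -1.    -0.002]
```

View pics/scene5.png

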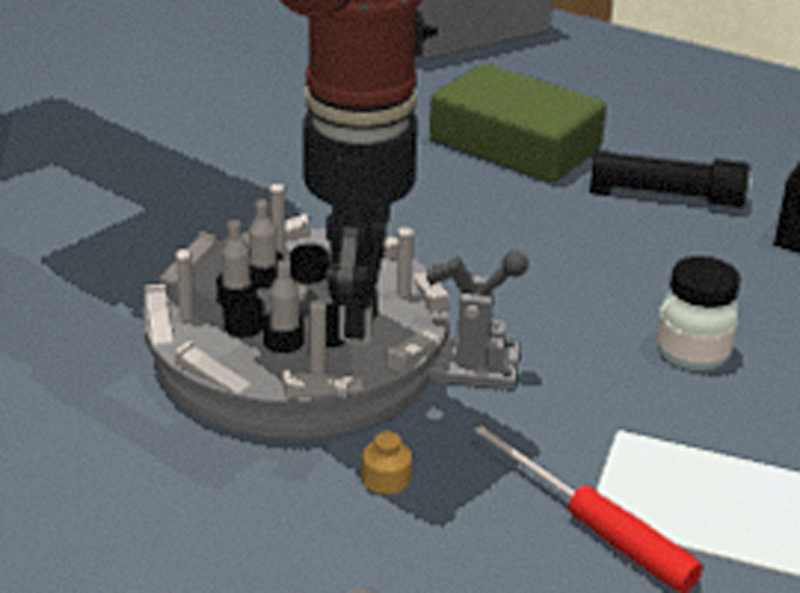

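View pics/side5.png

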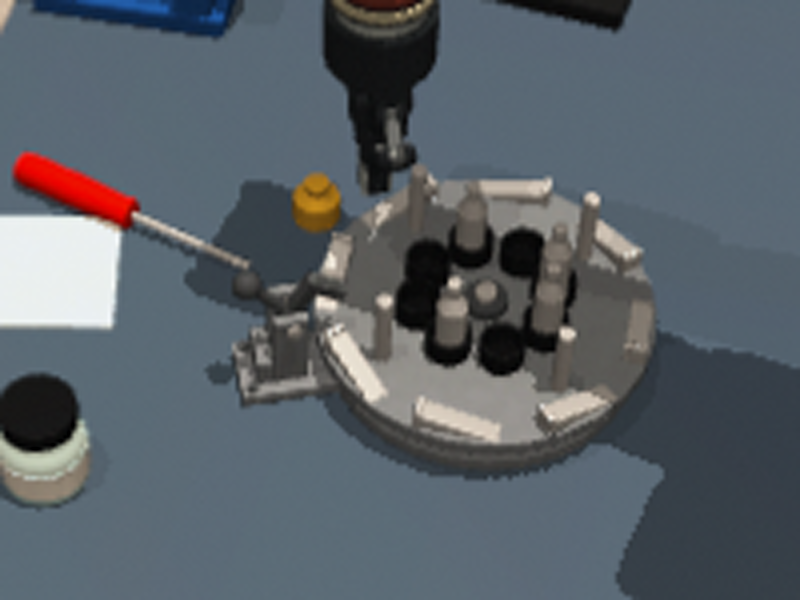

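>>> carry_out:
  commands:
    - {"tx":0.5,"ty":0,"tz":0,"spin":0}
    - {"tx":0.5,"ty":0,"tz":0,"spin":0}
    - {"tx":0.5,"ty":0,"tz":0,"spin":0}
    - {"tx":0.4,"ty":0,"tz":0,"spin":0}
    - {"tx":0.4,"ty":0,"tz":0,"spin":0}
    - {"tx":0.4,"ty":0,"tz":0,"spin":0}
    - {"tx":0.4,"ty":0,"tz":0,"spin":0}
    - {"tx":0.4,"ty":0,"tz":0,"spin":0}
    - {"tx":0.4,"ty":0,"tz":0,"spin":0}
    - {"tx":0.4,"ty":0,"tz":0,"spin":0}
    - {"tx":0,"ty":0,"tz":0,"spin":0}
    - {"tx":0,"ty":0,"tz":0,"spin":0}

```text
time: 10.2
position: [0.5669, -0.0782, 0.0815]
tool_rot: [[-0.918, -0.004, 0.396], [-0.396, 0.001, -0.918], [0.003, -1.0, -0.003]]
ft_force: [0.7, 0.1, -1.0]
opening: -0.0
```

```bash
python3 go.py -12 -84 82; python3 pic.py 6
```

```text
t 10.2 base mm [ 16.1 -82.9  81.5] F [ 0.7  0.1 -1. ] open -0.0
shift cm [ 2.81 -0.04  0.11] yaw err deg 0.01 tilt [ 0.003 -1.    -0.003]
```

View pics/scene6.png

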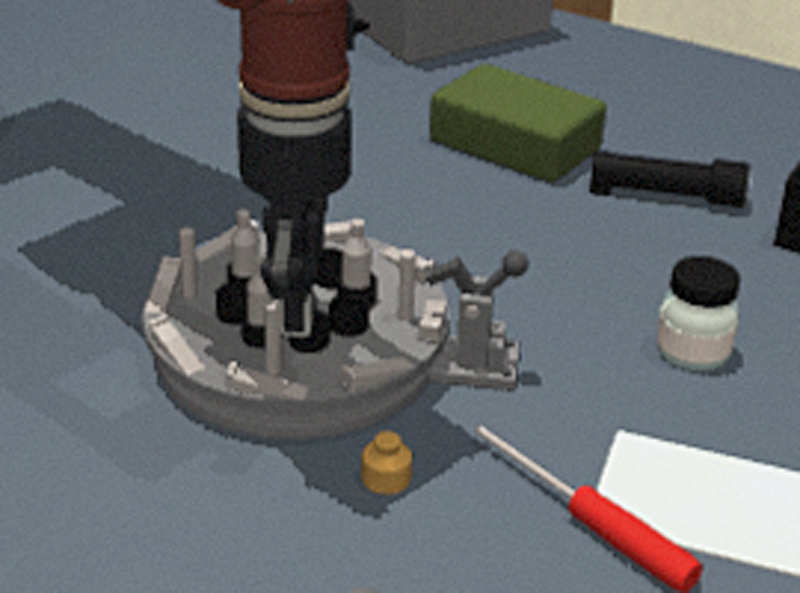

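View pics/side6.png

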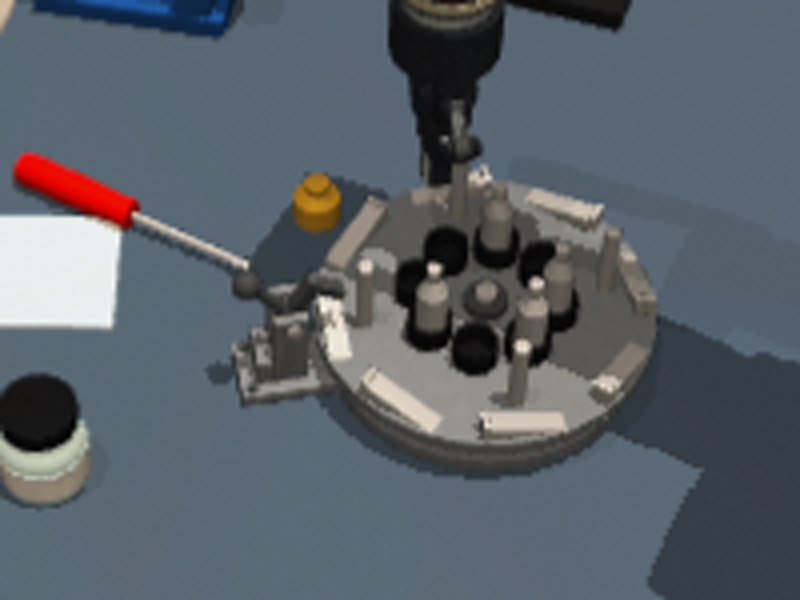

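```bash
cat > wh.py <<'E'
from h import *
from scipy.optimize import least_squares
P0=np.array([.5193,-.0084,.4073])
def wheel(scn,sid,w0):
    S={c:robot.snapshot(c) for c in('scene','side')}
    O=[('scene',(np.array(p)+.5)/(800/270)-.5+[190,150]) for p in scn]+[('side',(np.array(p)+.5)/4-.5+[230,180]) for p in sid]
    def res(w):
        o=[]
        for c,q in O:
            k=P0[2]+np.radians(22.5)-w[0]+np.arange(4)*np.pi/2
            X=np.c_[P0[0]+.086*np.cos(k),P0[1]+.086*np.sin(k),np.full(4,.102)]
            d=proj(S[c],X)-q;o+=list(d[np.argmin((d**2).sum(1))])
        return np.array(o)
    f=least_squares(res,[w0]);print('wheel',np.round(f.x,4),np.round(res(f.x).reshape(-1,2),1).tolist());return f.x[0]
E
python3 -c "
from wh import *
wheel([(187,234),(274,305),(408,254)],[(366,265),(522,347),(611,233)],.3)
"
```

```text
wheel [0.4037] [[-0.4, -0.8], [-0.4, 0.1], [0.2, -0.2], [0.1, -0.3], [0.1, -0.8], [0.5, -1.0]]
```

>>> carry_out:
  commands:
    - {"tx":0.3,"ty":0,"tz":0,"spin":0}
    - {"tx":0.3,"ty":0,"tz":0,"spin":0}
    - {"tx":0.3,"ty":0,"tz":0,"spin":0}
    - {"tx":0.3,"ty":0,"tz":0,"spin":0}
    - {"tx":0.3,"ty":0,"tz":0,"spin":0}
    - {"tx":0.3,"ty":0,"tz":0,"spin":0}
    - {"tx":0.3,"ty":0,"tz":0,"spin":0}
    - {"tx":0.3,"ty":0,"tz":0,"spin":0}
    - {"tx":0.3,"ty":0,"tz":0,"spin":0}
    - {"tx":0.3,"ty":0,"tz":0,"spin":0}
    - {"tx":0.1,"ty":0,"tz":0,"spin":0}
    - {"tx":0,"ty":0,"tz":0,"spin":0}

```text
time: 11.4
position: [0.5399, -0.0914, 0.0824]
tool_rot: [[-0.918, -0.0, 0.397], [-0.397, -0.001, -0.918], [0.001, -1.0, 0.001]]
ft_force: [-0.1, 0.1, 0.2]
opening: 0.0001
```

```bash
python3 go.py -16 -84 82; python3 pic.py 7
```

```text
t 11.4 base mm [-13.9 -84.4  82.4] F [-0.1  0.1  0.2] open 0.0001
shift cm [ 0.21  0.04 -0.04] yaw err deg 0.03 tilt [ 0.001 -1.     0.001]
```

View pics/scene7.png

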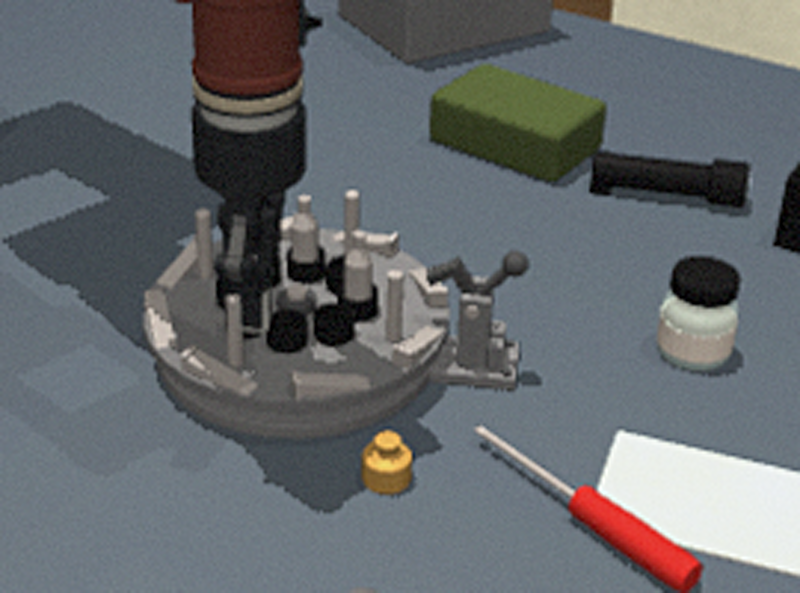

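View pics/side7.png

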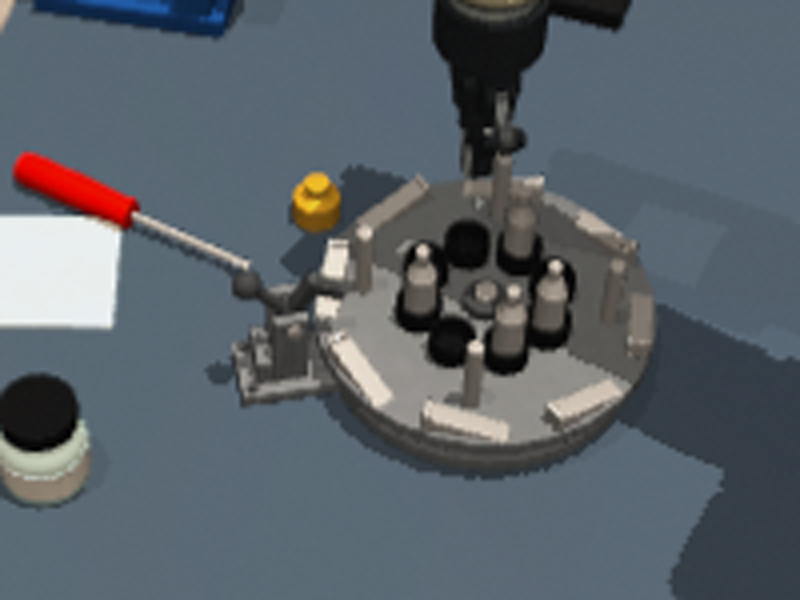

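```bash
python3 -c "
from wh import *
wheel([(204,213),(233,300),(352,195),(396,276)],[(364,231),(475,347),(617,264)],.75)
import go;go.to(-16,-84,82)
"
```

```text
wheel [0.7627] [[-0.5, -0.2], [0.0, -1.1], [0.2, -0.4], [-0.1, -0.6], [0.3, -0.3], [0.1, -0.7], [0.2, -0.3]]
t 11.6 base mm [-13.8 -84.4  82.2] F [ 0.2 -0.2  0.2] open 0.0
shift cm [ 0.22  0.02 -0.04] yaw err deg 0.04 tilt [ 0.001 -1.     0.   ]
```

>>> carry_out:
  commands:
    - {"tx":0.1,"ty":0,"tz":0,"spin":0}
    - {"tx":0.1,"ty":0,"tz":0,"spin":0}
    - {"tx":0,"ty":0,"tz":0,"spin":0}
    - {"tx":-0.5,"ty":0,"tz":0,"spin":0}
    - {"tx":-0.5,"ty":0,"tz":0,"spin":0}
    - {"tx":-0.5,"ty":0,"tz":0,"spin":0}
    - {"tx":0,"ty":-2,"tz":0,"spin":0}
    - {"tx":0,"ty":-2,"tz":0,"spin":0}
    - {"tx":0,"ty":-2,"tz":0,"spin":0}
    - {"tx":0,"ty":-2,"tz":0,"spin":0}
    - {"tx":0,"ty":-1,"tz":0,"spin":0}
    - {"tx":0,"ty":0,"tz":0,"spin":0}

```text
time: 12.6
position: [0.5546, -0.0862, 0.1755]
tool_rot: [[-0.918, 0.006, 0.397], [-0.397, -0.002, -0.918], [-0.005, -1.0, 0.004]]
ft_force: [0.4, 0.5, 0.4]
opening: -0.0003
```

```bash
python3 go.py 202 0 150; python3 pic.py 8
```

```text
t 12.6 base mm [  1.6 -85.4 175.5] F [0.4 0.5 0.4] open -0.0003
shift cm [-20.03   2.61  -8.54] yaw err deg 0.05 tilt [-0.005 -1.     0.004]
```

View pics/scene8.png

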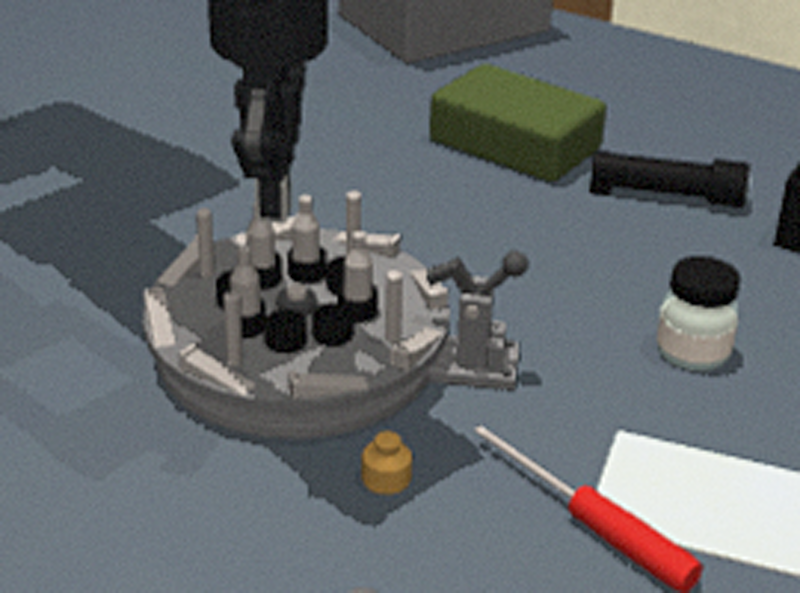

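View pics/side8.png

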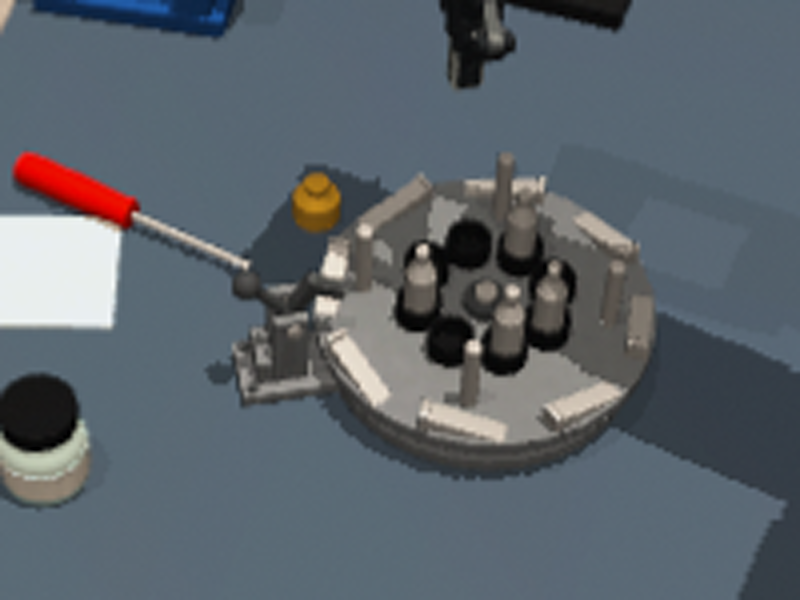

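```bash
python3 -c "
from wh import *
wheel([(205,214),(232,296),(353,197),(396,276)],[(365,229),(472,346),(617,265),(506,159)],.75)
"
```

```text
wheel [0.7774] [[-0.5, -0.7], [-0.1, 0.1], [0.3, -0.9], [-0.3, -0.4], [0.1, -0.2], [0.4, -0.5], [0.1, -0.2], [0.2, -0.8]]
```

>>> carry_out:
  commands:
    - {"tx":-2.0,"ty":0,"tz":-0.85,"spin":0}
    - {"tx":-2.0,"ty":0,"tz":-0.85,"spin":0}
    - {"tx":-2.0,"ty":0,"tz":-0.85,"spin":0}
    - {"tx":-2.0,"ty":0,"tz":-0.85,"spin":0}
    - {"tx":-2.0,"ty":0,"tz":-0.85,"spin":0}
    - {"tx":-2.0,"ty":0,"tz":-0.85,"spin":0}
    - {"tx":-2.0,"ty":0,"tz":-0.85,"spin":0}
    - {"tx":-2.0,"ty":0,"tz":-0.85,"spin":0}
    - {"tx":-2.0,"ty":0,"tz":-0.85,"spin":0}
    - {"tx":-2.0,"ty":0,"tz":-0.85,"spin":0}
    - {"tx":0,"ty":0,"tz":0,"spin":0}
    - {"tx":0,"ty":0,"tz":0,"spin":0}

```text
time: 13.8
position: [0.7013, 0.0723, 0.1699]
tool_rot: [[-0.917, -0.004, 0.398], [-0.398, -0.0, -0.917], [0.003, -1.0, -0.001]]
ft_force: [0.1, -1.1, 0.3]
opening: -0.0001
```

```bash
python3 go.py 200 0 91
```

```text
t 13.8 base mm [199.1   2.  169.9] F [ 0.1 -1.1  0.3] open -0.0001
shift cm [-0.12  7.89  0.21] yaw err deg 0.11 tilt [ 0.003 -1.    -0.001]
```

>>> carry_out:
  commands:
    - {"tx":-0.2,"ty":1.4,"tz":0.1,"spin":0}
    - {"tx":0,"ty":1.4,"tz":0,"spin":0}
    - {"tx":0,"ty":1.4,"tz":0,"spin":0}
    - {"tx":0,"ty":1.4,"tz":0,"spin":0}
    - {"tx":0,"ty":1.4,"tz":0,"spin":0}
    - {"tx":0,"ty":0.9,"tz":0,"spin":0}
    - {"tx":0,"ty":0,"tz":0,"spin":0}
    - {"tx":0,"ty":0,"tz":0,"spin":0}

```text
time: 14.47
position: [0.7035, 0.0714, 0.092]
tool_rot: [[-0.918, -0.002, 0.396], [-0.396, -0.0, -0.918], [0.002, -1.0, -0.001]]
ft_force: [0.6, 0.1, 1.1]
opening: -0.0001
```

```bash
python3 go.py 163 0 91; python3 pic.py 9
```

```text
t 14.47 base mm [200.8   0.3  92. ] F [0.6 0.1 1.1] open -0.0001
shift cm [3.78 0.1  0.03] yaw err deg 0.02 tilt [ 0.002 -1.    -0.001]
```

View pics/scene9.png

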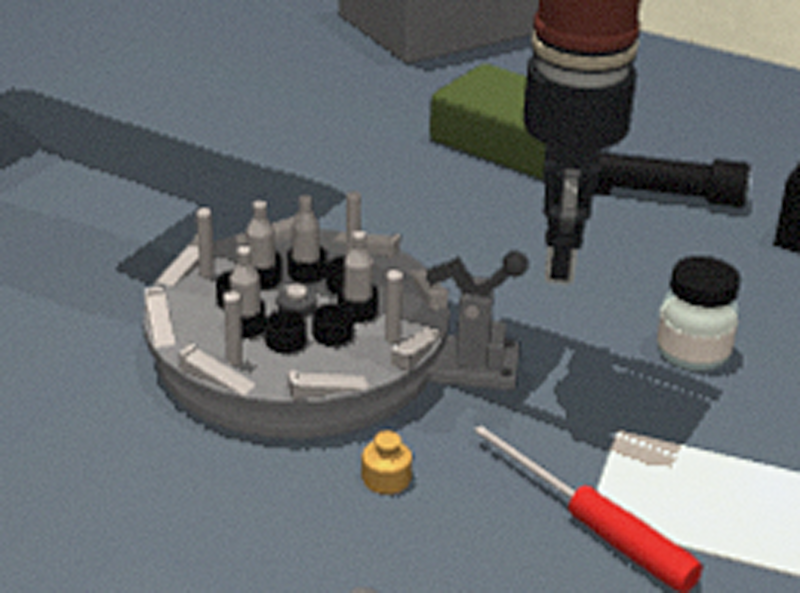

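View pics/side9.png

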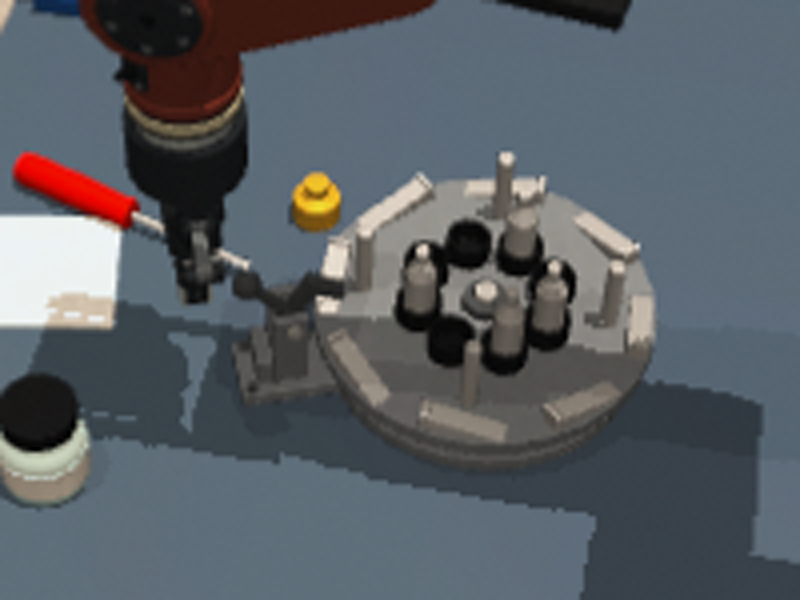

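>>> carry_out:
  commands:
    - {"tx":0.4,"ty":0,"tz":0,"spin":0}
    - {"tx":0.4,"ty":0,"tz":0,"spin":0}
    - {"tx":0.4,"ty":0,"tz":0,"spin":0}
    - {"tx":0.4,"ty":0,"tz":0,"spin":0}
    - {"tx":0.4,"ty":0,"tz":0,"spin":0}
    - {"tx":0.4,"ty":0,"tz":0,"spin":0}
    - {"tx":0.4,"ty":0,"tz":0,"spin":0}
    - {"tx":0.4,"ty":0,"tz":0,"spin":0}
    - {"tx":0.4,"ty":0,"tz":0,"spin":0}
    - {"tx":0.3,"ty":0,"tz":0,"spin":0}
    - {"tx":0,"ty":0,"tz":0,"spin":0}
    - {"tx":0,"ty":0,"tz":0,"spin":0}

```text
time: 15.57
position: [0.6679, 0.0559, 0.0928]
tool_rot: [[-0.918, -0.001, 0.396], [-0.396, -0.0, -0.918], [0.001, -1.0, -0.0]]
ft_force: [-0.4, -0.1, 0.0]
opening: 0.0002
```

>>> carry_out:
  commands:
    - {"tx":-1,"ty":0,"tz":0,"spin":0}
    - {"tx":-1,"ty":0,"tz":0,"spin":0}
    - {"tx":-1,"ty":0,"tz":0,"spin":0}
    - {"tx":-1,"ty":0,"tz":0,"spin":0}
    - {"tx":0,"ty":-2,"tz":0,"spin":0}
    - {"tx":0,"ty":-2,"tz":0,"spin":0}
    - {"tx":0,"ty":-2,"tz":0,"spin":0}
    - {"tx":0,"ty":-2,"tz":0,"spin":0}
    - {"tx":0,"ty":0,"tz":0,"spin":0}

```text
time: 16.32
position: [0.7088, 0.072, 0.1792]
tool_rot: [[-0.918, 0.01, 0.397], [-0.397, 0.0, -0.918], [-0.009, -1.0, 0.004]]
ft_force: [0.8, -0.1, 0.7]
opening: -0.0004
```

```bash
python3 go.py 163 0 91; python3 pic.py 10
```

```text
t 16.32 base mm [205.8  -1.2 179.2] F [ 0.8 -0.1  0.7] open -0.0004
shift cm [ 4.36  8.78 -0.15] yaw err deg 0.04 tilt [-0.009 -1.     0.004]
```

View pics/scene10.png

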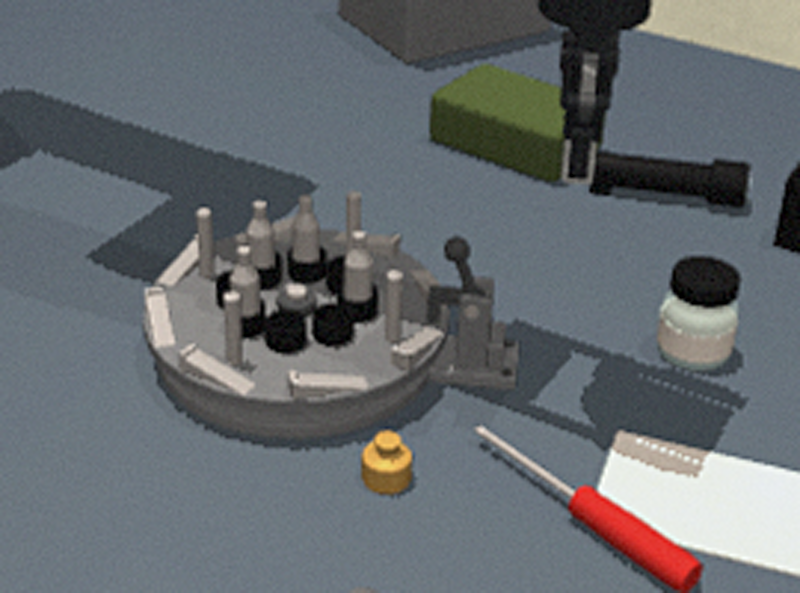

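View pics/side10.png

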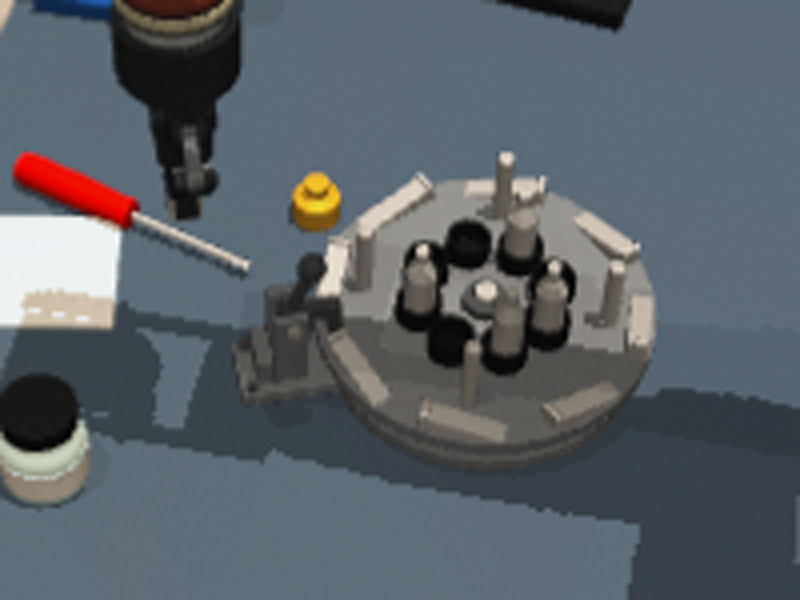

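Run:
```python
from h import *
for c,b in(('scene',(338,228,351,246)),('side',(301,242,313,258))):
    a=cv2.imread(f'pics/{c}0.png');n=snap(c)['pixels'];x0,y0,x1,y1=b
    U=8;u=lambda i:cv2.resize(cv2.cvtColor(i,cv2.COLOR_BGR2GRAY),None,fx=U,fy=U,interpolation=cv2.INTER_CUBIC)
    m=cv2.matchTemplate(u(n[y0-5:y1+5,x0-5:x1+5]),u(a[y0:y1,x0:x1]),cv2.TM_CCOEFF_NORMED);_,v,_,l=cv2.minMaxLoc(m)
    print(c,'knob shift px',(np.array(l)/U-5),round(v,3))
    # expected shift for pawl 0.06
    C=np.array([.5193,-.0084]);A=.4073
    def k(t): 
        th=np.arctan2(.042,-.015)-t;r=.138+.0446*np.cos(th);return [C[0]+r*np.cos(A),C[1]+r*np.sin(A),.066+.0446*np.sin(th)]
    s=robot.snapshot(c);q=proj(s,[k(0),k(.06),k(.2)]);print('shift at .06,.2:',np.round(q[1:]-q[0],2).tolist())
from wh import wheel
wheel([(204,213),(232,296),(353,197),(395,275)],[(365,229),(472,345),(617,265),(506,157)],.75)
```

```text
scene knob shift px [ 0.   -0.25] 0.943
shift at .06,.2: [[1.16, -0.21], [3.93, -0.47]]
side knob shift px [ 0.    -0.125] 0.965
shift at .06,.2: [[-0.94, -0.06], [-3.19, -0.05]]
wheel [0.7771] [[-0.1, -0.4], [-0.1, 0.1], [0.3, -0.9], [-0.0, -0.0], [0.1, -0.2], [0.4, -0.3], [0.1, -0.2], [0.2, -0.3]]
```

The pawl is fully down: the knob has shifted 0 px from its start image, and a pawl angle of 0.06 would show as about 1 px. The arm is clear of everything, so I'm handing in.

```bash
python3 -c "
from workcell import robot
print(robot.job_done())"
```

```text
the job is handed in; nothing more can be done
None
```

The carousel is back one notch and the pawl is down in the new notch. I handed the job in at about 16.5 s of the 61 s allowed.

**What I did:** With the fingers shut, I pushed the knob outward until the pawl fell back and stayed up. I then pushed peg3 clockwise by one notch and pushed the knob inward so the pawl dropped in.

**Last checks:**
- **Wheel:** it measured 0.777 against a target of 0.785, with 0.07 of play either way. It read 0.026 at the start.
- **Pawl:** the knob's picture sits where it did at the start with the pawl down, to within 0.25 px. A pawl angle of 0.06 would move it by about 1 px.
- **Cartridges and other things:** all four cartridges still stand in their cups. The weight, screwdriver, jar, case and torch look unmoved. I did not recheck the logbook in the final pictures; the arm only passed high above it.
- **Forces:** force readings, taken at the end of each move, stayed at about 1 N.

**Disagreement:** a first fit from the networks' point reports was several pixels off, with yaw 0.372 and wheel −0.043. I used positions read off the enlarged pictures instead, which gave yaw 0.407 and wheel 0.026 and fitted to under 1 px.

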